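# Serve the plate through the guard slot on a turner

### The arm

A 7-joint arm with a two-finger parallel gripper is mounted at the origin on a cart in front of the work surface, level with it; the furniture and walls round the work are solid. World frame = base frame: x ahead of the robot, y to its left, z up, the work surface at z = 0. Lengths are in mm, angles in rad, forces in N, time in s.
With the tool pointing down it reaches from about 425 to 925 mm from the base axis. Payload 6.8 kg.
Tool frame: the origin (TCP) lies at the very end of the fingers, on their centre line; the grasp point (between the pads) lies 19 mm behind it; z points along the fingers, y is the line along which they close (so a half turn about z gives the same grasp; the last joint's range is limited). The gripper opens to 85 mm and grips with 20 to 120 N. Pads are 22 mm wide; open, the fingers measure 114 mm over their backs; the gripper's body (76 mm by 85 mm) begins 54 mm behind the grasp point. The pads swing forward as they close: fully open they stand 13 mm farther back than shut.
Start: joints at [-1.261, 0.477, 0.022, 1.555, -0.011, 1.109, -0.083], TCP at [273.88, 616.958, 231.308] pointing down, gripper open.
Joint ranges: [-2.96, 2.96], [-0.34, 2.1], [-1.41, 1.46], [0.24, 2.44], [-1.37, 4.51], [0.17, 1.92], [-2.96, 2.96]. Speed limits (rad/s): [2.39, 2.39, 3.14, 3.14, 3.14, 3.14, 3.14].

### API

Orientations are given as a 3x3 rotation matrix whose columns are the frame's x, y, z axes.
In Python, from cell import robot, cams, nets gives the robot as it stands.
- The arm moves only by the tool carry_out, never from a script. Its arguments are lists of equal length, an entry for each row: "translation": the shift along the tool's x, y, z in units of 25 mm (1.0 is 25 mm), a list of three; "rotation": the turn, a rotation vector about the tool's x, y, z in units of 6 degrees (1.0 is 6 degrees), a list of three; "claw": the opening, from -1 (shut) to 1 (fully open). A call has 1 to 10 rows; each row is the pose to reach, as a shift and turn from the pose commanded when the call began, along the tool's axes at that moment; what a row does not reach only later rows make up. A row lasts 1/12 s, in which the tool goes at most 41.7 mm and 7.16 degrees, less where a joint would pass 70% of its speed; a pose out of reach is approached as far as the arm can. A call with a gripper value outside its range is refused whole. The fingers move at their own pace and stop on an object; "newtons" is the grip in N (left out, the last holds). Time passes only in rows, so rows that repeat a pose let the fingers close. It gives the time, the measured TCP pose, the force, the opening and the grip force at its end, in the units of the state.
- robot.get_obs(): the state, without advancing time (a new reading comes with each control period).
- cams.get_image(name): name is "side" or "top"; returns the picture (420x560x3 uint8, red, green, blue); there is no depth.
- cams.calibration(name): a dict with "mtx" (3x3 intrinsics, pixels), "cam_to_world" (4x4, takes a point from camera to world coordinates). Camera axes: x right, y down, z forward; pixel columns grow to the right and rows downward; lengths in mm; the calibration is good to about 2 mm. A picture is of the moment at which its call begins. calibration takes no time and is no camera call.
- robot.close_job(): hands the job in; it is judged then, once.
Trained networks look in the newest picture that a camera, given by its name, has taken for a name from the list of things; names that differ only in an ending like _2 or _b are one class to them, and where a whole thing is asked for, a point or a joint stands for the part that bears it (a point fixed in the world has none). Each returns a list of dicts, best first, with "p" (0 to 1); they miss things now and then, are a little off and sometimes report something else, mostly with a low value. They report only what shows in the picture. A call takes as long as a camera call.
- nets.silhouettes(name, camera): "mask" (420x560 bool, what is visible of it).
- nets.pinpoint(name, camera): "point" ([x, y, z] in mm, in world coordinates, good to about 4 mm: a listed point, or the origin of a listed thing).
The state is a dict: "time": time; "qpos": joint angles; "qvel": joint speeds; "effort": joint torques, N m; "position": TCP position; "orientation": TCP orientation; "contact_force": force on the tool from outside, world axes, zero at the start; "wrist_torque": the same for the moment, N m; "width": opening from 0.0 (shut) to 1.0 (fully open); "grasp_force": force on a finger pad.
Only numpy, scipy, OpenCV 4.12 (cv2) and the standard library are available. Lean on these libraries where they do the work, as an engineer would, in place of code of your own. Each camera call takes 0.05 s, during which the arm holds its last target. There are 200 camera calls.

### The job

Take the turner by its handle, slide its blade under the small round plate on the stand and lift the plate off with it, without touching the plate with the robot or letting it fall. Pass the plate through the narrow slot of the upright steel guard, from the side facing the stand and the robot, until the whole plate is beyond the sheet. Finish while still holding the turner, with the plate level and at rest on its blade and neither of them touching the guard; leave the bowl, shaker, spice jar and tape roll where they are.

Things in the scene. Friction and masses are not known exactly. Their poses are not given: they have to be found in the camera images.
- turner: turner lying flat on the table (not the one in the big sheet pan), handle towards the robot; 0.18 kg. Origin: mid-length, at the underside; -y points from handle to blade tip, z up. Blade 69 mm wide, 2 mm thick, y = -38 to tip at y = -138 mm, underside z = 0. Brown wooden handle 27 mm wide in x, z 2 to 22 mm, y = 6 to 138 mm: pinch it across x, e.g. at y = 60, with about 100 N
- plate: shallow round steel plate, 110 mm in diameter, 10 mm high with a straight rim, flat underside, about 0.1 kg, loose, lying on the stand's rails. Origin: centre of its underside; z up; its own yaw means nothing
- stand: fixed metal plate stand, 130 x 136 mm. Origin: centre of its underside on the table; x: direction in which the turner slides in, open front (-x) to back; y across. Two rails carry the plate at z = 30 mm; gap between them y = -42 to 42 mm, over a 6 mm base (24 mm free under the plate). Outer lips at y = +-58 to 63 mm, top z = 38; stop pins at x = 46, y = +-48 mm, top z = 42. Plate lifts out upwards
- guard: fixed upright steel sheet with a slot, 4 mm thick, 170 mm wide, top at z = 119 mm, on a 90 x 176 x 6 mm foot. Origin: centre of the underside on the table. x: direction in which the plate passes through, away from the robot; y along the sheet, z up. Sheet at x = -2 to 2 mm; side flanges behind it at y = +-84 mm, x = 0 to 40 mm
- slot (a point): centre of the guard's slot, in the middle of the sheet's thickness, 64 mm above the table, same axes as the guard. The slot is 114 mm wide in y (2 mm more than the plate on each side) and 18 mm high (z from -9 to 9 mm); plate and blade together are 12 mm high
- mixing_bowl: steel mixing bowl, 178 mm across, 69 mm high, loose bystander; origin: centre of its underside
- mill: glass shaker with a metal cap, 44 mm across, 90 mm high, loose bystander; origin: centre of its underside
- spice_jar: spice jar, 47 mm across, 98 mm high, loose bystander; origin: centre of its underside
- tape_roll: roll of tape lying flat, 98 mm across, 25 mm high, loose bystander; origin: centre of its underside

How it is judged:
By the outcome, as a careful person would: the job done as asked, in the order asked, and still so for the second after the job is handed in, while the arm keeps its last pose, push and grip.
It also fails if it takes over 58 s, if anything falls off the work surface, if the arm or the gripper's body presses on something with over 40 N, if the wrist force passes 120 N, or if a joint passes its speed limit or range.

## Working session

There is one attempt and no reset: what is moved stays moved. The work goes in short steps, Python scripts to look and compute and a tool call to move; the robot and the scene stay as the last step left them, time stands still between calls to the robot, and variables do not carry over. Pictures are saved under pics/ and viewed, at most 10 in all, crops included, and the job is handed in when it is done.

Besides the shell and the picture viewer there is one more tool, called as a command line: name --argument value ..., lists and objects as JSON in quotes. carry_out: Moves the arm, as the interface text tells. Its arguments: {"type":"object","properties":{"translation":{"type":"array","items":{"type":"array","items":{"type":"number"}}},"rotation":{"type":"array","items":{"type":"array","items":{"type":"number"}}},"claw":{"type":"array","items":{"type":"number"}},"newtons":{"type":"number"}},"required":["translation","rotation","claw"]}

```bash
ls; mkdir -p pics
python3 - <<'E'
from cell import robot,cams,nets
import cv2,numpy as np
o=robot.get_obs();print(o)
for c in("side","top"):
    im=cams.get_image(c);cv2.imwrite(f"pics/{c}0.png",im[...,::-1])
    print(c,cams.calibration(c))
    for n in("turner","plate","stand","guard","slot","mixing_bowl","mill","spice_jar","tape_roll"):
        print(n,[(np.round(d["point"]),round(d["p"],2)) for d in nets.pinpoint(n,c)[:3]])
print(robot.get_obs()["time"])
E
```

```text
pics
{'time': 0.0, 'qpos': array([-1.26109724,  0.47781634,  0.02234305,  1.5564184 , -0.01148641,
        1.1092913 , -0.0830908 ]), 'qvel': array([-0.00204694, -0.00037048, -0.00017198,  0.00020802, -0.00098121,
        0.00030803, -0.00122818]), 'effort': array([ 2.05212045e-04, -5.96443820e+01,  1.60755605e+00, -2.81200004e+01,
        1.23343058e-02,  9.33537172e-03,  4.16800034e-07]), 'position': array([273.66623273, 616.40791565, 230.32884495]), 'orientation': array([[-9.13998117e-01,  4.05717992e-01, -5.94670843e-04],
       [ 4.05718401e-01,  9.13996540e-01, -1.70433212e-03],
       [-1.47951112e-04, -1.79902525e-03, -9.99998371e-01]]), 'contact_force': array([ 0.12857505, -0.14564591,  0.49359355]), 'wrist_torque': array([0.02311544, 0.0371528 , 0.01842999]), 'grasp_force': 0.0, 'width': 0.9951614998152111}
side {'mtx': array([[485.70991551,   0.        , 286.402416  ],
       [  0.        , 485.70991551, 199.05791058],
       [  0.        ,   0.        ,   1.        ]]), 'cam_to_world': array([[ 9.69099627e-01, -8.28766417e-02,  2.32330317e-01,
         2.23057704e+02],
  
[... 957 characters left out ...]
,
       [-9.99674221e-01, -2.49737128e-02,  5.26924990e-03,
         9.10420129e+00],
       [-1.64730686e-03, -1.42886450e-01, -9.89737717e-01,
         1.74469246e+03],
       [ 0.00000000e+00,  0.00000000e+00,  0.00000000e+00,
         1.00000000e+00]])}
turner [(array([558.,  17.,   4.]), 0.87)]
plate [(array([602., 190.,  35.]), 0.6)]
stand [(array([605., 202.,   1.]), 0.85)]
guard [(array([ 612., -173.,    0.]), 0.83)]
slot [(array([ 607., -172.,   62.]), 0.81)]
mixing_bowl [(array([374., 303.,  -0.]), 0.76), (array([559.,  19.,   5.]), 0.7)]
mill [(array([ 670., -362.,   -3.]), 0.45), (array([ 609., -171.,   -2.]), 0.27)]
spice_jar [(array([689., 379.,  -6.]), 0.53)]
tape_roll []
1.0
```

View pictures.

View pics/side0.png

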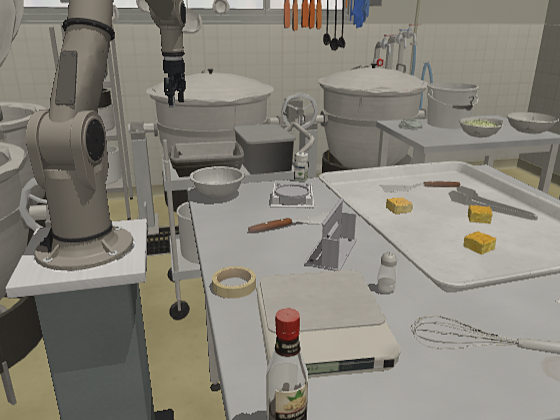

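View pics/top0.png

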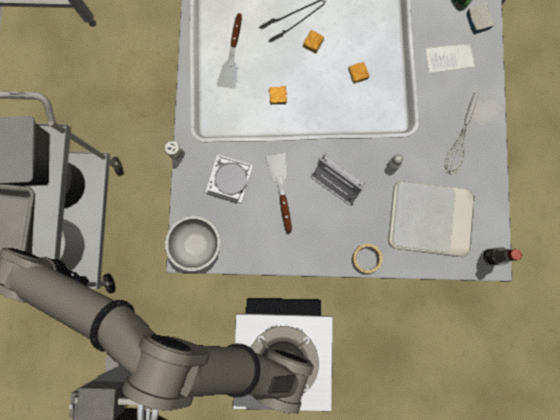

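```bash
cat > h.py <<'E'
import numpy as np,cv2
from cell import robot,cams,nets
def proj(c,P):
    k=cams.calibration(c);T=np.linalg.inv(k["cam_to_world"]);P=np.atleast_2d(P)
    q=(P@T[:3,:3].T+T[:3,3])@k["mtx"].T
    return q[:,:2]/q[:,2:]
def unproj(c,uv,z):
    k=cams.calibration(c);M=k["cam_to_world"];uv=np.atleast_2d(uv)
    d=np.c_[uv,np.ones(len(uv))]@np.linalg.inv(k["mtx"]).T@M[:3,:3].T
    t=(z-M[2,3])/d[:,2:];return M[:3,3]+t*d
E
python3 - <<'E'
import cv2,numpy as np
a=cv2.imread("pics/top0.png");b=cv2.imread("pics/side0.png")
t=cv2.resize(a[140:250,195:375],None,fx=4.4,fy=4.4,interpolation=cv2.INTER_CUBIC)
cv2.imwrite("pics/tc.png",t[:600,:800])
s=cv2.resize(b[165:285,225:385],None,fx=5,fy=5,interpolation=cv2.INTER_CUBIC)
cv2.imwrite("pics/sc.png",s[:600,:800])
from h import *
np.set_printoptions(suppress=True,precision=1)
for n in("turner","stand","guard","plate"):
  for c in("top","side"):
    cams.get_image(c)
    r=nets.silhouettes(n,c)
    for d in r[:2]:
        m=d["mask"].astype(np.uint8);cs,_=cv2.findContours(m,0,2);k=max(cs,key=cv2.contourArea)
        print(n,c,round(d["p"],2),m.sum(),cv2.minAreaRect(k))
    np.save(f"m_{n}_{c}.npy",r[0]["mask"] if r else 0)
E
```

```text
turner top 0.64 894 ((282.55767822265625, 193.2884521484375), (80.4076156616211, 19.807729721069336), 78.69007110595703)
turner top 0.21 900 ((230.00003051757812, 178.00001525878906), (32.526912689208984, 33.941123962402344), 45.0)
turner side 0.97 547 ((272.4411926269531, 224.7352752685547), (8.785684585571289, 50.002471923828125), 77.47119140625)
turner side 0.53 2079 ((336.3713073730469, 237.7582244873047), (38.29032516479492, 75.35555267333984), 24.102235794067383)
stand top 0.79 495 ((227.77572631835938, 178.76980590820312), (37.04070281982422, 37.985198974609375), 19.179006576538086)
stand side 0.82 467 ((292.2334899902344, 198.26902770996094), (20.09166717529297, 41.32328796386719), 85.91438293457031)
guard top 0.94 1302 ((336.1490783691406, 180.34506225585938), (52.42919158935547, 26.414884567260742), 34.438987731933594)
guard side 0.57 2013 ((336.4942321777344, 237.36585998535156), (37.377506256103516, 74.538818359375), 24.10223388671875)
plate top 0.78 773 ((230.00001525878906, 177.5), (30.405588150024414, 30.405588150024414), 45.0)
plate side 0.65 391 ((292.0, 191.0), (14.0, 32.0), 90.0)
```

View pics/tc.png

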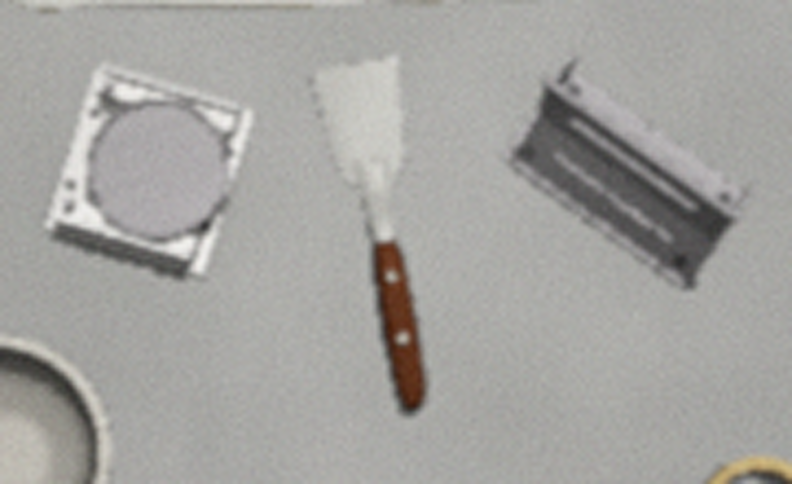

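View pics/sc.png

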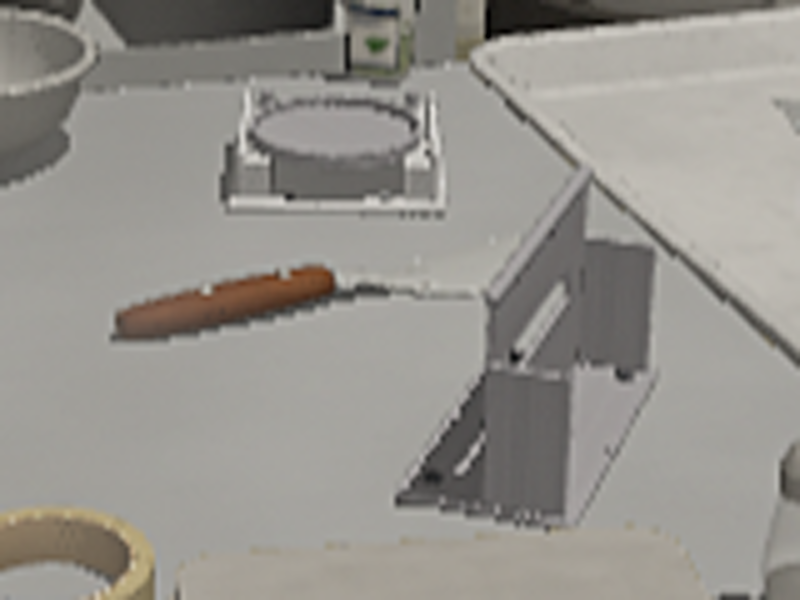

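```bash
cat >> h.py <<'E'
from scipy.optimize import least_squares,minimize
from scipy.spatial import ConvexHull
def box(x0,x1,y0,y1,z0,z1): return np.array([[x,y,z] for x in(x0,x1) for y in(y0,y1) for z in(z0,z1)],float)
def place(P,p):
    c,s=np.cos(p[2]),np.sin(p[2]);return np.c_[c*P[:,0]-s*P[:,1]+p[0],s*P[:,0]+c*P[:,1]+p[1],P[:,2]]
def render(c,boxes,p,S=8):
    m=np.zeros((420*4,560*4),np.uint8)
    for b in boxes:
        q=proj(c,place(b,p));h=q[ConvexHull(q).vertices]
        cv2.fillPoly(m,[np.round(((h+.5)*4-.5)*16).astype(np.int32)],255,shift=4)
    return cv2.resize(m,(560,420),interpolation=cv2.INTER_AREA)/255.
def fit(boxes,masks,p0,dz=0):
    f=lambda p:sum(np.abs(render(c,boxes,[p[0],p[1],p[2]/50])-m).sum() for c,m in masks)
    x0=np.array([p0[0],p0[1],p0[2]*50])
    r=minimize(f,x0,method="Nelder-Mead",options=dict(initial_simplex=[x0,x0+[6,0,0],x0+[0,6,0],x0+[0,0,5]],xatol=.05,fatol=.3))
    return np.array([r.x[0],r.x[1],r.x[2]/50]),r.fun
GUARD=[box(-45,45,-88,88,0,6),box(-2,2,-85,85,0,119),box(0,40,82,86,0,119),box(0,40,-86,-82,0,119)]
STAND=[box(-65,65,-68,68,0,6),box(-65,65,-63,-42,0,30),box(-65,65,42,63,0,30),box(-65,65,-63,-58,0,38),box(-65,65,58,63,0,38)]
E
cat > a.py <<'E'
from h import *
np.set_printoptions(suppress=True,precision=2)
L=lambda n,c:np.load(f"m_{n}_{c}.npy").astype(float)
D=np.pi/180
for n,B,p0 in(("guard",GUARD,[608,-171,-33*D]),("stand",STAND,[603,200,73*D])):
    ms={c:L(n,c) for c in("top","side")}
    if n=="stand":
        ms={c:np.maximum(ms[c],L("plate",c)) for c in ms}
        th=np.linspace(0,6.28,25)
        B=B+[np.r_[[[55*np.cos(t),55*np.sin(t),z] for t in th for z in(30,40)]]]
    for k in(["top"],["side"],["top","side"]):
        p,f=fit(B,[(c,ms[c]) for c in k],p0);print(n,k,p[:2],p[2]/D,f)
# guard by clicked corners
G=np.array
t=lambda a:G(a)/4.4+[195,140]; s=lambda a:G(a)/5+[225,165]
C={"top":(G([[-45,88,3],[-45,-88,3],[0,85,119],[0,-85,119]]),t([[510,155],[690,286],[548,80],[740,205]])),
"side":(G([[-45,-88,0],[45,-88,0],[45,88,0],[0,-85,119],[0,85,119]]),s([[398,503],[575,523],[657,375],[488,297],[587,172]]))}
for k in(["top"],["side"],["top","side"]):
    f=lambda p:np.concatenate([(proj(c,place(C[c][0],[p[0],p[1],p[2]/50]))-C[c][1]).ravel() for c in k])
    r=least_squares(f,[608,-171,-33*D*50]);print("click",k,r.x[:2],r.x[2]/50/D,np.abs(r.fun).max())
# turner handle by colour; plate from masks
for c in("top","side"):
    im=cv2.imread(f"pics/{c}0.png").astype(int);b,g,r=im[...,0],im[...,1],im[...,2]
    m=((r-b>45)&(r<190)).astype(np.uint8)
    reg=np.zeros_like(m);
    if c=="top": reg[185:240,265:305]=1
    else: reg[210:240,240:296]=1
    m*=reg;v,u=np.nonzero(m);pts=np.c_[u,v].astype(np.float32)
    for z in(12,):
        w=unproj(c,pts,z)[:,:2];mu=w.mean(0);U,S,V=np.linalg.svd(w-mu);d=V[0]*np.sign(V[0][0])
        a=(w-mu)@d;print("handle",c,len(pts),mu,np.degrees(np.arctan2(d[1],d[0])),a.min(),a.max())
    v,u=np.nonzero(L("plate",c));print("plate",c,unproj(c,np.c_[u,v],40).mean(0), u.min(),u.max(),v.min(),v.max())
# triangulate handle centroid
E
python3 a.py
```

```text
guard ['top'] [ 607.5  -166.09] -34.65413327013552 119.23529411764704
guard ['side'] [ 609.65 -171.87] -34.20743941616141 311.06666666666666
guard ['top', 'side'] [ 610.03 -168.57] -34.071485439741416 509.9019607843137
stand ['top'] [604.38 204.04] 72.7149309641764 274.44313725490196
stand ['side'] [605.69 198.23] 74.63786260784087 172.9294117647059
stand ['top', 'side'] [603.96 202.56] 73.61626488670595 483.4431372549019
click ['top'] [ 610.68 -172.19] -33.395183145639706 1.5059916036707932
click ['side'] [ 610.49 -172.15] -34.6076485462392 2.4221082605766355
click ['top', 'side'] [ 610.34 -172.3 ] -34.21040403018511 2.4446230128268667
handle top 164 [486.27   4.54] 11.512333688995476 -59.917771181570934 61.9107008727084
plate top [599.23 194.01  40.  ] 215 245 162 194
handle side 170 [499.88   8.62] 11.841895818315487 -63.63578695715583 56.1641368310248
plate side [598.33 172.63  40.  ] 276 308 184 198
```

```bash
cat >> h.py <<'E'
from scipy.spatial.transform import Rotation as Ro
def Rd(yaw,pitch=0):
    a=np.radians(yaw);R=np.array([[np.cos(a),np.sin(a),0],[np.sin(a),-np.cos(a),0],[0,0,-1.]])
    return R@Ro.from_rotvec([0,np.radians(pitch),0]).as_matrix()
def go(xyz,yaw,pitch=0):
    o=robot.get_obs();R=o["orientation"];d=R.T@(np.array(xyz)-o["position"])/25
    r=np.degrees(Ro.from_matrix(R.T@Rd(yaw,pitch)).as_rotvec())/6
    print("t",round(o["time"],2),"T",np.round(d,2).tolist(),"R",np.round(r,2).tolist())
def st():
    o=robot.get_obs();R=o["orientation"]
    print(round(o["time"],2),np.round(o["position"],1),"yaw",round(np.degrees(np.arctan2(R[1,0],R[0,0])),2),"xz",np.round(np.degrees(R[2,:2]),2),"F",np.round(o["contact_force"],1),"w",round(o["width"],3),"g",round(o["grasp_force"],1),np.round(o["qpos"],2))
E
python3 -c "
from h import *
go([513,10,120],11.6)"
```

```text
t 1.8 T [-18.59, -18.31, 4.45] R [-0.0, -0.0, 24.08]
```

carry_out --translation '[[-18.59,-18.31,4.4],[-18.59,-18.31,4.4],[-18.59,-18.31,4.4],[-18.59,-18.31,4.4],[-18.59,-18.31,4.4],[-18.59,-18.31,4.4],[-18.59,-18.31,4.4],[-18.59,-18.31,4.4],[-18.59,-18.31,4.4],[-18.59,-18.31,4.4]]' --rotation '[[0,0,24.08],[0,0,24.08],[0,0,24.08],[0,0,24.08],[0,0,24.08],[0,0,24.08],[0,0,24.08],[0,0,24.08],[0,0,24.08],[0,0,24.08]]' --claw '[1,1,1,1,1,1,1,1,1,1]'

```text
time: 2.63
position: [424.9, 233.0, 162.1]
orientation: [[0.103, 0.995, 0.001], [0.995, -0.103, 0.001], [0.001, 0.001, -1.0]]
contact_force: [0.9, 0.4, -1.0]
width: 1.0
grasp_force: 0.0
```

```bash
python3 -c "
from h import *
st();go([513,10,120],11.6)"
```

```text
2.63 [424.9 233.  162.1] yaw 84.1 xz [0.06 0.04] F [ 0.9  0.4 -1. ] w 1.0 g 0.0 [-0.96  0.26  0.38  2.09 -0.13  0.81 -0.6 ]
t 2.63 T [-8.51, 4.42, 1.68] R [-0.0, -0.01, 12.08]
```

carry_out --translation '[[-8.5,4.4,1.68],[-8.5,4.4,1.68],[-8.5,4.4,1.68],[-8.5,4.4,1.68],[-8.5,4.4,1.68],[-8.5,4.4,1.68],[-8.5,4.4,1.68],[-8.5,4.4,1.68],[-8.5,4.4,1.68],[-8.5,4.4,1.68]]' --rotation '[[0,0,12],[0,0,12],[0,0,12],[0,0,12],[0,0,12],[0,0,12],[0,0,12],[0,0,12],[0,0,12],[0,0,12]]' --claw '[1,1,1,1,1,1,1,1,1,1]'

```text
time: 3.47
position: [513.6, 12.2, 120.1]
orientation: [[0.977, 0.215, 0.0], [0.215, -0.977, 0.0], [0.0, -0.0, -1.0]]
contact_force: [0.3, -1.2, -0.4]
width: 1.0
grasp_force: 0.0
```

```bash
python3 -c "
from h import *
st();go([513,10,40],11.6)"
```

```text
3.47 [513.6  12.2 120.1] yaw 12.43 xz [ 0.02 -0.  ] F [ 0.3 -1.2 -0.4] w 1.0 g 0.0 [-0.71  0.44  0.72  2.07 -0.41  0.77 -1.09]
t 3.47 T [-0.04, 0.08, 3.21] R [-0.0, -0.0, 0.14]
```

carry_out --translation '[[-0.05,0.08,1.3],[-0.05,0.08,2.6],[-0.05,0.08,3.5],[-0.05,0.08,4.1],[-0.05,0.08,4.4],[-0.05,0.08,4.6],[-0.05,0.08,4.6],[-0.05,0.08,4.6]]' --rotation '[[0,0,0.1],[0,0,0.1],[0,0,0.1],[0,0,0.1],[0,0,0.1],[0,0,0.1],[0,0,0.1],[0,0,0.1]]' --claw '[1,1,1,1,1,1,1,1]'

```text
time: 4.13
position: [513.2, 10.3, 5.7]
orientation: [[0.977, 0.212, 0.001], [0.212, -0.977, 0.0], [0.001, 0.0, -1.0]]
contact_force: [-1.6, -0.0, 0.7]
width: 0.998
grasp_force: 0.0
```

```bash
python3 -c "
from h import *
st()
a=cams.get_image('top')[140:260,225:335,::-1];b=cams.get_image('side')[165:285,225:345,::-1]
f=lambda i:cv2.resize(i,(400,440),interpolation=cv2.INTER_CUBIC)
cv2.imwrite('pics/g1.png',np.hstack([f(a),f(b)]))"
```

```text
4.13 [513.2  10.3   5.7] yaw 12.22 xz [0.07 0.  ] F [-1.6 -0.   0.7] w 0.998 g 0.0 [-0.56  0.62  0.53  2.12 -0.61  0.55 -0.93]
```

View pics/g1.png

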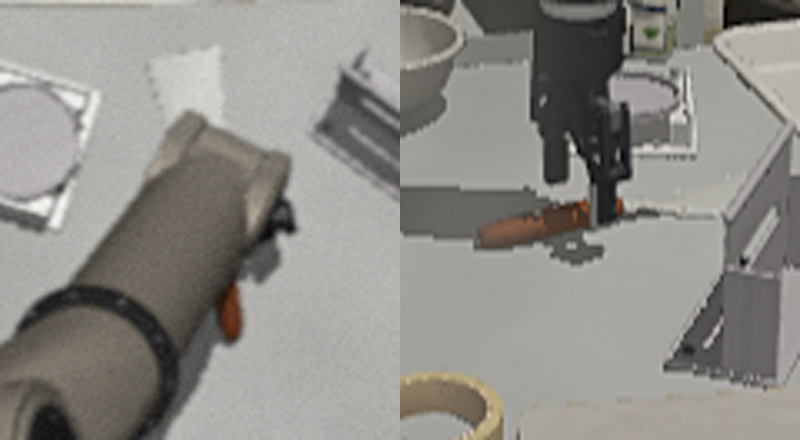

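carry_out --translation '[[0,0,0.12],[0,0,0.12],[0,0,0.12],[0,0,0.12],[0,0,0.12],[0,0,0.12],[0,0,0.12],[0,0,0.12],[0,0,0.12],[0,0,0.12]]' --rotation '[[0,0,0],[0,0,0],[0,0,0],[0,0,0],[0,0,0],[0,0,0],[0,0,0],[0,0,0],[0,0,0],[0,0,0]]' --claw '[-1,-1,-1,-1,-1,-1,-1,-1,-1,-1]' --newtons 110

```text
time: 5.07
position: [512.8, 9.9, 2.6]
orientation: [[0.978, 0.21, 0.001], [0.21, -0.978, 0.0], [0.001, -0.0, -1.0]]
contact_force: [-2.4, 0.6, 8.3]
width: 0.256
grasp_force: 107.4
```

```bash
python3 -c "
from h import *
st()"
```

```text
5.07 [512.8   9.9   2.6] yaw 12.12 xz [ 0.04 -0.02] F [-2.4  0.6  8.3] w 0.256 g 107.4 [-0.55  0.63  0.53  2.12 -0.61  0.54 -0.93]
```

```bash
python3 -c "
from h import *
go([526,-62,75],73.3)"
```

```text
t 5.07 T [-0.09, 2.92, -2.9] R [0.0, -0.01, -10.2]
```

carry_out --translation '[[0,0,-0.3],[0,0,-0.9],[0,0,-1.7],[0,0.2,-2.4],[0,0.6,-2.8],[0,1.1,-2.9],[0,1.6,-2.9],[0,2.0,-2.9],[0,2.4,-2.9],[0,2.7,-2.9]]' --rotation '[[0,0,0],[0,0,0],[0,0,-0.3],[0,0,-1.0],[0,0,-2.0],[0,0,-3.1],[0,0,-4.2],[0,0,-5.3],[0,0,-6.4],[0,0,-7.5]]' --claw '[-1,-1,-1,-1,-1,-1,-1,-1,-1,-1]'

```text
time: 5.9
position: [526.7, -56.7, 74.8]
orientation: [[0.537, 0.844, -0.0], [0.844, -0.537, -0.001], [-0.001, 0.0, -1.0]]
contact_force: [0.9, 0.6, -0.8]
width: 0.254
grasp_force: 108.1
```

```bash
python3 -c "
from h import *
st();go([526,-62,75],73.3)"
```

```text
5.9 [526.7 -56.7  74.8] yaw 57.51 xz [-0.03  0.01] F [ 0.9  0.6 -0.8] w 0.254 g 108.1 [-0.35  0.48  0.43  2.05 -0.32  0.67 -0.28]
t 5.9 T [-0.19, 0.09, -0.01] R [0.0, 0.01, -2.63]
```

carry_out --translation '[[-0.1,0,0],[-0.15,0.05,0],[-0.2,0.1,0],[-0.2,0.1,0],[-0.2,0.1,0],[-0.2,0.1,0]]' --rotation '[[0,0,-0.8],[0,0,-1.6],[0,0,-2.2],[0,0,-2.5],[0,0,-2.6],[0,0,-2.6]]' --claw '[-1,-1,-1,-1,-1,-1]'

```text
time: 6.4
position: [526.0, -61.3, 74.6]
orientation: [[0.296, 0.955, -0.0], [0.955, -0.296, -0.0], [-0.0, -0.0, -1.0]]
contact_force: [0.2, 0.2, -1.5]
width: 0.258
grasp_force: 108.0
```

```bash
python3 -c "
from h import *
st()
A=cams.get_image('top');B=cams.get_image('side')
cv2.imwrite('pics/top2.png',A[...,::-1]);cv2.imwrite('pics/side2.png',B[...,::-1])
a=A[140:230,195:345,::-1];b=B[165:235,235:385,::-1]
f=lambda i,h:cv2.resize(i,(720,h),interpolation=cv2.INTER_CUBIC)
cv2.imwrite('pics/g2.png',np.vstack([f(a,310),f(b,290)]))
for c in ('top','side'):
  r=nets.silhouettes('turner',c);print(len(r),[(d['p'],d['mask'].sum(),np.argwhere(d['mask']).mean(0)) for d in r])
  print([(d['point'],d['p']) for d in nets.pinpoint('turner',c)])
"
```

```text
6.4 [526.  -61.3  74.6] yaw 72.8 xz [-0.01 -0.02] F [ 0.2  0.2 -1.5] w 0.258 g 108.0 [-0.29  0.47  0.36  2.05 -0.27  0.66 -0.05]
3 [(0.9, np.int64(693), array([189.29437229, 274.07936508])), (0.7, np.int64(1048), array([181.07919847, 340.69465649])), (0.15, np.int64(286), array([151.17482517, 173.90559441]))]
[([542.0, -17.7, 72.7], 0.79)]
1 [(0.59, np.int64(344), array([207.34883721, 288.625     ]))]
[([540.2, -17.1, 69.7], 0.55)]
```

View pics/g2.png

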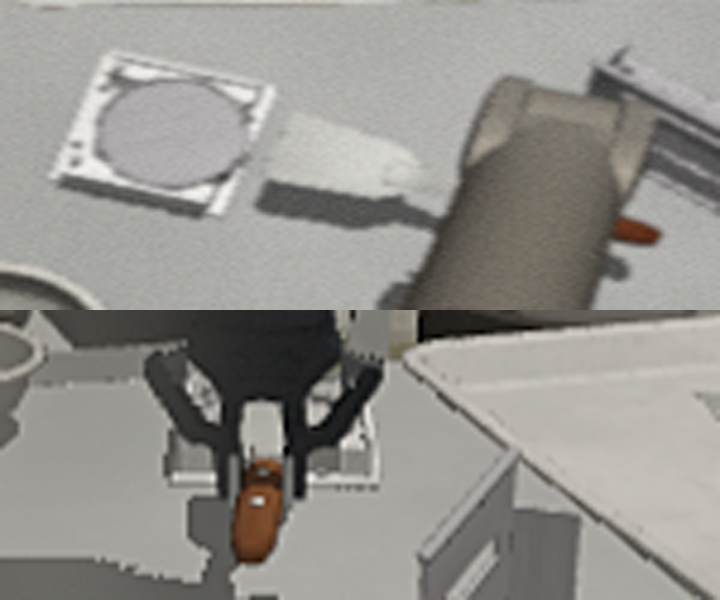

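```bash
python3 -c "
from h import *
np.set_printoptions(suppress=True,precision=1)
a=unproj('top',[332.3,208.6],85)[0];b=unproj('top',[252.3,182.7],72)[0]
d=b-a;print(a,b,np.hypot(*d[:2]),np.degrees(np.arctan2(d[1],d[0])))
m=nets.silhouettes
cams.get_image('top');r=nets.silhouettes('turner','top')[0]['mask']
v,u=np.nonzero(r);w=unproj('top',np.c_[u,v],72);ax=np.array([.296,.955]);ay=np.array([.955,-.296])
L=(w[:,:2]-[526,-61.3])@ax;Y=(w[:,:2]-[526,-61.3])@ay
for k in range(-110,200,12):
  s=(L>k)&(L<=k+12)
  if s.sum()>3: print(k+6,s.sum(),Y[s].mean(),Y[s].min(),Y[s].max())
p=nets.pinpoint('plate','top')[0];q=nets.pinpoint('stand','top')[0];print(p,q)
cams.get_image('side');print(nets.pinpoint('plate','side')[:1])
"
```

```text
[ 497.9 -146.1   85. ] [578.8 116.6  72. ] 274.90219133600476 72.89378243767263
-92 7 -2.2064157043512336 -8.612353003974722 4.949002593006818
-80 27 -1.5062911234047083 -12.787510017189533 11.218291761651596
-68 28 -1.5398300485846872 -13.838523211757007 11.218308107621649
-56 15 -0.48449230138550864 -11.756924786795258 10.172243985966881
64 19 0.23451153605115527 -8.698231280581503 9.119091011785773
76 20 0.04634336893339697 -8.703983028810798 9.118498610288336
88 31 1.1331600666982171 -13.947131808291733 17.525809814622402
100 50 -0.44267875252029865 -25.46144041834387 23.843833810125858
112 59 0.4495726344714404 -26.509557736223655 27.009190041814936
124 64 -0.8088506605034698 -28.617327319867638 28.06675213064616
136 67 0.5924728669783079 -30.72634508300385 30.183702320201
148 70 0.010267094819320935 -30.738480850831557 32.30309069744715
160 72 0.8909669558856691 -31.799989969234105 33.36370052316401
172 75 1.2463589940280086 -31.81244404896659 35.48675408751691
184 66 2.142240031160665 -32.86212138502537 35.49384526863118
{'point': [601.7, 193.1, 32.6], 'p': 0.96} {'point': [607.3, 202.2, 1.2], 'p': 0.58}
[{'point': [599.5, 189.3, 30.2], 'p': 0.36}]
```

```bash
python3 -c "
from h import *
d=np.array([.2874,.9578]);f=np.array([600.7,189.7])-138*d;q=f-124*d
go([q[0],q[1],17.6],73.6)"
```

```text
t 7.0 T [-0.01, -0.03, 2.27] R [-0.0, 0.0, -0.13]
```

carry_out --translation '[[0,-0.03,0.3],[0,-0.03,0.8],[0,-0.03,1.4],[0,-0.03,1.9],[0,-0.03,2.2],[0,-0.03,2.27],[0,-0.03,2.27],[0,-0.03,2.27]]' --rotation '[[0,0,-0.13],[0,0,-0.13],[0,0,-0.13],[0,0,-0.13],[0,0,-0.13],[0,0,-0.13],[0,0,-0.13],[0,0,-0.13]]' --claw '[-1,-1,-1,-1,-1,-1,-1,-1]'

```text
time: 7.67
position: [525.8, -61.1, 18.0]
orientation: [[0.282, 0.959, 0.0], [0.959, -0.282, -0.0], [0.0, 0.0, -1.0]]
contact_force: [-0.6, -0.5, -1.5]
width: 0.257
grasp_force: 108.0
```

```bash
python3 -c "
from h import *
st()
d=np.array([.2874,.9578]);f=np.array([600.7,189.7])-138*d
go([f[0],f[1],17.6],73.6)
A=cams.get_image('top');B=cams.get_image('side')
a=A[145:215,205:325,::-1];b=B[170:230,240:340,::-1]
f=lambda i,h:cv2.resize(i,(520,h),interpolation=cv2.INTER_CUBIC)
cv2.imwrite('pics/g3.png',np.vstack([f(a,300),f(b,300)]))
"
```

```text
7.67 [525.8 -61.1  18. ] yaw 73.6 xz [0.01 0.03] F [-0.6 -0.5 -1.5] w 0.257 g 108.0 [-0.24  0.57  0.3   2.07 -0.32  0.55  0.  ]
t 7.67 T [4.95, 0.01, 0.02] R [0.0, -0.0, 0.0]
```

View pics/g3.png

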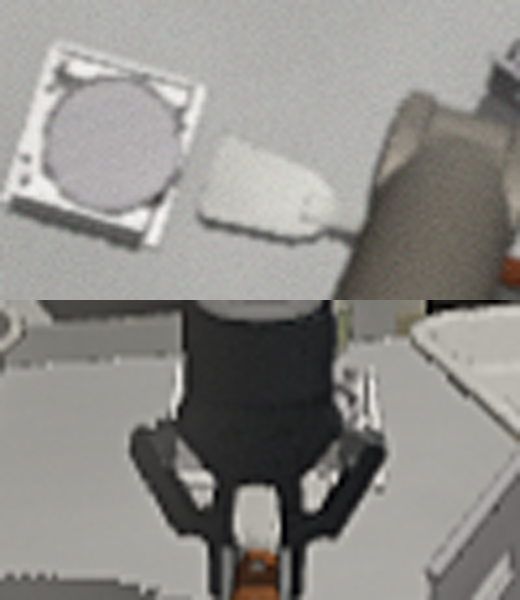

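carry_out --translation '[[0.1,0,0],[0.3,0,0],[0.6,0,0],[0.9,0,0],[1.2,0,0],[1.5,0,0],[1.8,0,0.02],[2.1,0,0.02],[2.4,0,0.02],[2.6,0.01,0.02]]' --rotation '[[0,0,0],[0,0,0],[0,0,0],[0,0,0],[0,0,0],[0,0,0],[0,0,0],[0,0,0],[0,0,0],[0,0,0]]' --claw '[-1,-1,-1,-1,-1,-1,-1,-1,-1,-1]'

```text
time: 8.6
position: [544.4, 2.6, 17.2]
orientation: [[0.281, 0.96, 0.0], [0.96, -0.281, 0.0], [0.0, -0.0, -1.0]]
contact_force: [-0.0, 0.2, -1.9]
width: 0.258
grasp_force: 108.0
```

```bash
python3 -c "
from h import *
st()
d=np.array([.2874,.9578]);f=np.array([600.7,189.7])-138*d
go([f[0],f[1],17.6],73.6)
cams.get_image('top');print([nets.pinpoint(n,'top')[:1] for n in('plate','turner')])
"
```

```text
8.6 [544.4   2.6  17.2] yaw 73.65 xz [ 0.02 -0.  ] F [-0.   0.2 -1.9] w 0.258 g 108.0 [-0.36  0.59  0.31  2.03 -0.32  0.57 -0.11]
t 8.6 T [2.3, 0.02, -0.02] R [-0.0, -0.0, 0.01]
[[{'point': [599.3, 193.7, 31.4], 'p': 0.65}], [{'point': [556.7, 46.6, 15.6], 'p': 0.7}]]
```

carry_out --translation '[[0.1,0,0],[0.35,0,0],[0.65,0,0],[0.95,0.01,0],[1.25,0.01,0],[1.55,0.01,0],[1.85,0.02,0],[2.1,0.02,0],[2.3,0.02,0],[2.36,0.02,0]]' --rotation '[[0,0,0],[0,0,0],[0,0,0],[0,0,0],[0,0,0],[0,0,0],[0,0,0],[0,0,0],[0,0,0],[0,0,0]]' --claw '[-1,-1,-1,-1,-1,-1,-1,-1,-1,-1]'

```text
time: 9.58
position: [561.6, 59.1, 17.2]
orientation: [[0.281, 0.96, 0.0], [0.96, -0.281, 0.0], [0.0, 0.0, -1.0]]
contact_force: [0.2, -0.1, -2.1]
width: 0.258
grasp_force: 108.0
```

```bash
python3 -c "
from h import *
st()
cams.get_image('top');print([nets.pinpoint(n,'top')[:1] for n in('plate','turner')])
r=nets.silhouettes('plate','top')[0]['mask'];v,u=np.nonzero(r);print(len(u),unproj('top',np.c_[u,v],40).mean(0))
"
```

```text
9.58 [561.6  59.1  17.2] yaw 73.68 xz [0.03 0.  ] F [ 0.2 -0.1 -2.1] w 0.258 g 108.0 [-0.46  0.61  0.32  1.99 -0.33  0.59 -0.2 ]
[[{'point': [598.1, 191.2, 33.1], 'p': 0.93}], []]
848 [597.94423534 193.70184717  40.        ]
```

carry_out --translation '[[0,0,-0.1],[0,0,-0.25],[0,0,-0.4],[0,0,-0.5],[0,0,-0.6],[0,0,-0.7],[0,0,-0.8],[0,0,-0.9],[0,0,-1.0],[0,0,-1.0]]' --rotation '[[0,0,0],[0,0,0],[0,0,0],[0,0,0],[0,0,0],[0,0,0],[0,0,0],[0,0,0],[0,0,0],[0,0,0]]' --claw '[-1,-1,-1,-1,-1,-1,-1,-1,-1,-1]'

```text
time: 10.62
position: [561.5, 57.7, 42.7]
orientation: [[0.282, 0.959, 0.001], [0.959, -0.282, 0.0], [0.0, 0.001, -1.0]]
contact_force: [1.2, -0.1, -3.5]
width: 0.256
grasp_force: 107.9
```

```bash
python3 -c "
from h import *
st();print(robot.get_obs()['wrist_torque'])
A=cams.get_image('top');print([nets.pinpoint(n,'top')[:1] for n in('plate','turner')])
r=nets.silhouettes('plate','top')[0]['mask'];v,u=np.nonzero(r);print(len(u),unproj('top',np.c_[u,v],50).mean(0))
"
```

```text
10.62 [561.5  57.7  42.7] yaw 73.6 xz [0.02 0.03] F [ 1.2 -0.1 -3.5] w 0.256 g 107.9 [-0.48  0.57  0.34  1.98 -0.31  0.64 -0.22]
[-0.17917737  0.01039992 -0.01029862]
[[{'point': [601.5, 194.1, 44.1], 'p': 0.96}], []]
868 [597.45684199 194.42179248  50.        ]
```

carry_out --translation '[[0,0,-0.1],[0,0,-0.3],[0,0,-0.7],[0,0,-1.2],[0,0,-1.8],[0,0,-2.5],[0,0,-3.2],[0,0,-3.8],[0,0,-4.2],[0,0,-4.4]]' --rotation '[[0,0,0],[0,0,0],[0,0,0],[0,0,0],[0,0,0],[0,0,0],[0,0,0],[0,0,0],[0,0,0],[0,0,0]]' --claw '[-1,-1,-1,-1,-1,-1,-1,-1,-1,-1]'

```text
time: 11.65
position: [562.3, 57.8, 154.7]
orientation: [[0.282, 0.959, 0.003], [0.959, -0.282, 0.001], [0.002, 0.003, -1.0]]
contact_force: [0.5, -0.7, -3.1]
width: 0.251
grasp_force: 107.9
```

```bash
python3 -c "
from h import *
st()
cams.get_image('top');print([nets.pinpoint(n,'top')[:1] for n in('plate','turner')])
r=nets.silhouettes('plate','top')[0]['mask'];v,u=np.nonzero(r);print(len(u),unproj('top',np.c_[u,v],160).mean(0))
cams.get_image('side');print([nets.pinpoint(n,'side')[:1] for n in('plate','turner')])
go([441,-61,150],-34)
"
```

```text
11.65 [562.3  57.8 154.7] yaw 73.59 xz [0.11 0.16] F [ 0.5 -0.7 -3.1] w 0.251 g 107.9 [-0.55  0.41  0.42  1.92 -0.22  0.86 -0.3 ]
[[{'point': [601.4, 193.1, 155.1], 'p': 0.56}], [{'point': [575.7, 101.9, 153.7], 'p': 0.67}]]
1002 [598.99084491 194.44690587 160.        ]
[[{'point': [596.6, 190.1, 147.5], 'p': 0.61}], [{'point': [574.8, 98.8, 145.8], 'p': 0.57}]]
t 12.0 T [-5.9, -3.25, 0.06] R [-0.0, 0.02, 17.93]
```

carry_out --translation '[[-0.02,-0.01,0],[-0.07,-0.04,0],[-0.16,-0.09,0],[-0.28,-0.16,0],[-0.44,-0.24,0],[-0.64,-0.35,0],[-0.86,-0.47,0],[-1.09,-0.6,0],[-1.33,-0.73,0],[-1.56,-0.86,0]]' --rotation '[[0,0,0.06],[0,0,0.22],[0,0,0.49],[0,0,0.86],[0,0,1.34],[0,0,1.93],[0,0,2.6],[0,0,3.31],[0,0,4.03],[0,0,4.75]]' --claw '[-1,-1,-1,-1,-1,-1,-1,-1,-1,-1]'

```text
time: 12.83
position: [529.1, 25.9, 152.2]
orientation: [[0.71, 0.704, -0.0], [0.704, -0.71, 0.0], [-0.0, -0.0, -1.0]]
contact_force: [0.3, 0.7, -3.7]
width: 0.255
grasp_force: 107.9
```

```bash
python3 -c "
from h import *
st();go([441,-61,150],-34)
"
```

```text
12.83 [529.1  25.9 152.2] yaw 44.78 xz [-0.01 -0.01] F [ 0.3  0.7 -3.7] w 0.255 g 107.9 [-0.62  0.37  0.56  2.01 -0.26  0.83 -0.7 ]
t 12.83 T [-4.95, -0.01, 0.09] R [-0.0, 0.0, 13.13]
```

carry_out --translation '[[-0.28,0,0],[-0.56,0,0],[-0.84,0,0],[-1.12,0,0.02],[-1.4,0,0.04],[-1.68,0,0.05],[-1.96,0,0.06],[-2.24,0,0.08],[-2.52,0,0.08],[-2.8,0,0.08]]' --rotation '[[0,0,0.74],[0,0,1.48],[0,0,2.22],[0,0,2.96],[0,0,3.7],[0,0,4.44],[0,0,5.18],[0,0,5.92],[0,0,6.66],[0,0,7.4]]' --claw '[-1,-1,-1,-1,-1,-1,-1,-1,-1,-1]'

```text
time: 13.67
position: [479.7, -23.5, 150.2]
orientation: [[1.0, 0.007, -0.0], [0.007, -1.0, 0.0], [-0.0, -0.0, -1.0]]
contact_force: [-0.1, 0.3, -2.9]
width: 0.256
grasp_force: 107.9
```

```bash
python3 -c "
from h import *
st();go([441,-61,150],-34)
"
```

```text
13.67 [479.7 -23.5 150.2] yaw 0.38 xz [-0.01 -0.02] F [-0.1  0.3 -2.9] w 0.256 g 107.9 [-0.73  0.33  0.78  2.13 -0.33  0.8  -1.3 ]
t 13.67 T [-1.56, 1.49, 0.01] R [-0.0, 0.0, 5.73]
```

carry_out --translation '[[-0.2,0.19,0],[-0.4,0.38,0],[-0.6,0.57,0],[-0.79,0.76,0],[-0.97,0.93,0],[-1.13,1.08,0],[-1.27,1.21,0],[-1.38,1.32,0],[-1.46,1.4,0],[-1.52,1.45,0]]' --rotation '[[0,0,0.74],[0,0,1.47],[0,0,2.2],[0,0,2.9],[0,0,3.56],[0,0,4.15],[0,0,4.66],[0,0,5.07],[0,0,5.37],[0,0,5.6]]' --claw '[-1,-1,-1,-1,-1,-1,-1,-1,-1,-1]'

```text
time: 14.5
position: [442.3, -60.1, 150.3]
orientation: [[0.838, -0.546, 0.0], [-0.546, -0.838, 0.0], [-0.0, -0.0, -1.0]]
contact_force: [-0.8, 0.2, -3.5]
width: 0.255
grasp_force: 107.9
```

carry_out --translation '[[0,0,0],[0,0,0],[0,0,0]]' --rotation '[[0,0,0.05],[0,0,0.05],[0,0,0.05]]' --claw '[-1,-1,-1]'

```text
time: 14.75
position: [442.9, -59.7, 150.3]
orientation: [[0.837, -0.547, 0.0], [-0.547, -0.837, 0.0], [0.0, -0.0, -1.0]]
contact_force: [0.3, -0.3, -3.6]
width: 0.252
grasp_force: 107.9
```

```bash
cat > m.py <<'E'
from h import *
np.set_printoptions(suppress=True,precision=1)
import sys
st();o=robot.get_obs();p=o["position"];R=o["orientation"]
for c in("top","side"):
    cams.get_image(c)
    for n in("plate","slot","turner","guard"):
        r=nets.pinpoint(n,c)[:1]
        if r:
            w=np.array(r[0]["point"]);print(c,n,round(r[0]["p"],2),w,"tool",R.T@(w-p))
    r=nets.silhouettes("plate",c)
    if r:
        m=r[0]["mask"];v,u=np.nonzero(m);w=unproj(c,np.c_[u,v],p[2]+9)[:,:].mean(0);print(" mask",len(u),w,R.T@(w-p))
E
python3 m.py
```

```text
14.75 [442.9 -59.7 150.3] yaw -33.16 xz [ 0. -0.] F [ 0.3 -0.3 -3.6] w 0.252 g 107.9 [-0.8  0.3  1.   2.2 -0.4  0.8 -1.7]
top plate 0.93 [ 557.9 -133.7  148.4] tool [136.8  -1.    1.9]
top slot 0.57 [ 609.5 -171.1   67.1] tool [200.4   2.1  83.2]
top guard 0.57 [ 611.2 -172.    -2.7] tool [202.3   2.  153. ]
 mask 886 [ 561.8 -133.6  159.3] [140.   -3.2  -9. ]
side plate 0.75 [ 555.6 -138.5  145.4] tool [137.5   4.3   4.9]
side slot 0.91 [ 609.9 -172.1   64.3] tool [201.3   2.8  86. ]
side turner 0.93 [481.2 -85.1 145.5] tool [46.   0.3  4.8]
side guard 0.71 [ 610.2 -170.8   -3.2] tool [200.8   1.5 153.5]
 mask 681 [ 553.2 -156.2  159.3] [145.2  20.4  -9. ]
```

```bash
cat > e.py <<'E'
from h import *
from scipy.optimize import differential_evolution
from scipy.ndimage import map_coordinates
np.set_printoptions(suppress=True,precision=2)
E={"top":[[(-45,-88,6),(-45,88,6)],[(-45,-88,6),(-2,-88,6)],[(-45,88,6),(-2,88,6)],[(-2,-85,119),(-2,85,119)],[(-2,-85,6),(-2,-85,119)],[(-2,85,6),(-2,85,119)],[(-2,-57,55),(-2,57,55)],[(-2,-57,73),(-2,57,73)],[(-2,-57,55),(-2,-57,73)],[(-2,57,55),(-2,57,73)]],
"side":[[(-45,-88,0),(45,-88,0)],[(45,-88,6),(45,88,6)],[(-45,-88,6),(-45,88,6)],[(-2,-85,119),(-2,85,119)],[(40,-86,6),(40,-86,119)],[(0,-85,119),(40,-86,119)],[(40,84,6),(40,84,119)],[(-2,-85,6),(-2,-85,119)],[(2,-57,55),(2,57,55)],[(-2,-57,73),(-2,57,73)],[(-2,-57,55),(-2,-57,73)],[(-2,57,55),(-2,57,73)]]}
G={}
for c in E:
    im=cv2.GaussianBlur(cv2.cvtColor(cv2.imread(f"pics/{c}0.png"),cv2.COLOR_BGR2GRAY).astype(float),(0,0),1.0)
    G[c]=np.gradient(im)
def score(p,cs,q=(0,0)):
    s=0
    for c in cs:
        for a,b in E[c]:
            P=np.linspace(a,b,max(8,int(np.linalg.norm(np.subtract(a,b))/3)));uv=proj(c,place(P,[p[0],p[1],np.radians(p[2])]))
            t=uv[-1]-uv[0];n=np.array([-t[1],t[0]])/np.linalg.norm(t)
            gy,gx=[map_coordinates(g,[uv[:,1],uv[:,0]],order=1) for g in G[c]]
            s+=np.abs((gx*n[0]+gy*n[1]).mean())*min(1,np.linalg.norm(t)/15)
    return -s
for cs in(["top"],["side"],["top","side"]):
    r=differential_evolution(score,[(600,620),(-182,-162),(-38,-30)],args=(cs,),seed=1,tol=1e-5,popsize=12,maxiter=60)
    a=np.radians(r.x[2]);print(cs,r.x,r.fun,"lat",r.x[0]*-np.sin(a)+r.x[1]*np.cos(a))
E
python3 e.py
```

```text
Traceback (most recent call last):
  File "e.py", line 21, in <module>
    r=differential_evolution(score,[(600,620),(-182,-162),(-38,-30)],args=(cs,),seed=1,tol=1e-5,popsize=12,maxiter=60)
  File "e.py", line 15, in score
    P=np.linspace(a,b,max(8,int(np.linalg.norm(np.subtract(a,b))/3)));uv=proj(c,place(P,[p[0],p[1],np.radians(p[2])]))
                                                                         ~~~~^^^^^^^^^^^^^^^^^^^^^^^^^^^^^^^^^^^^^^^^^
  File "h.py", line 4, in proj
    k=cams.calibration(c);T=np.linalg.inv(k["cam_to_world"]);P=np.atleast_2d(P)
ValueError: time passes only in moves, steps and waits
```

```bash
python3 - <<'E'
s=open('h.py').read()
s=s.replace('cams.calibration(c)','CAL(c)').replace('from cell import robot,cams,nets','from cell import robot,cams,nets\nfrom functools import lru_cache\n@lru_cache(None)\ndef CAL(c): return cams.calibration(c)')
open('h.py','w').write(s)
E
python3 e.py; python3 -c "
from h import *
st()"
```

```text
['top'] [ 607.13 -169.38  -34.44] -108.75955646201781 lat 203.63203097934007
['side'] [ 609.09 -175.27  -35.08] -101.19682210902621 lat 206.59665613691124
['top', 'side'] [ 611.24 -173.13  -34.9 ] -192.07633764213577 lat 207.68511773408468
15.35 [442.6 -59.9 150.2] yaw -33.2 xz [-0. -0.] F [-0.9 -0.2 -3. ] w 0.255 g 107.9 [-0.82  0.32  0.98  2.2  -0.37  0.79 -1.74]
```

```bash
python3 -c "
from h import *
go([438.3,-56.1,60.6],-34.5)"
```

```text
t 15.35 T [-0.23, -0.03, 3.59] R [-0.0, 0.0, 0.22]
```

carry_out --translation '[[-0.1,0,0.1],[-0.2,-0.03,0.3],[-0.23,-0.03,0.7],[-0.23,-0.03,1.2],[-0.23,-0.03,1.8],[-0.23,-0.03,2.4],[-0.23,-0.03,2.9],[-0.23,-0.03,3.3],[-0.23,-0.03,3.5],[-0.23,-0.03,3.59]]' --rotation '[[0,0,0.1],[0,0,0.2],[0,0,0.22],[0,0,0.22],[0,0,0.22],[0,0,0.22],[0,0,0.22],[0,0,0.22],[0,0,0.22],[0,0,0.22]]' --claw '[-1,-1,-1,-1,-1,-1,-1,-1,-1,-1]'

```text
time: 16.18
position: [437.6, -56.1, 59.6]
orientation: [[0.824, -0.567, -0.002], [-0.567, -0.824, -0.0], [-0.001, 0.001, -1.0]]
contact_force: [0.2, 0.1, -2.9]
width: 0.258
grasp_force: 107.9
```

carry_out --translation '[[0,0,0],[0,0,0],[0,0,0]]' --rotation '[[0,0,0],[0,0,0],[0,0,0]]' --claw '[-1,-1,-1]'

```text
time: 16.43
position: [438.7, -56.1, 60.9]
orientation: [[0.824, -0.567, 0.001], [-0.567, -0.824, 0.0], [0.001, -0.001, -1.0]]
contact_force: [-0.2, 0.4, -2.0]
width: 0.258
grasp_force: 107.9
```

```bash
python3 m.py
python3 - <<'E'
from h import *
f=lambda i:cv2.resize(i,None,fx=6.6,fy=6.6,interpolation=cv2.INTER_CUBIC)
A=np.mean([cams.get_image('top') for _ in range(4)],0);B=np.mean([cams.get_image('side') for _ in range(4)],0)
np.savez('i3.npz',A=A,B=B)
a=f(A[138:226,303:363,::-1].astype(np.uint8));b=f(B[192:280,300:361,::-1].astype(np.uint8))
cv2.imwrite('pics/g4.png',np.hstack([a,b])[:600,:800]);print(a.shape,b.shape)
st()
E
```

```text
16.43 [438.7 -56.1  60.9] yaw -34.52 xz [ 0. -0.] F [-0.2  0.4 -2. ] w 0.258 g 107.9 [-0.6  0.5  0.8  2.3 -0.6  0.6 -1.6]
top plate 0.88 [ 550.3 -133.4   61.8] tool [135.8   0.4  -0.8]
top slot 0.97 [ 609.7 -171.5   63.3] tool [206.3  -1.9  -2.2]
top guard 0.79 [ 609.2 -173.1   -1.1] tool [206.8  -0.3  62.2]
 mask 845 [ 552.9 -131.4   69.9] [136.8  -2.8  -8.9]
side plate 0.74 [ 548.5 -137.7   57.4] tool [136.7   4.9   3.6]
side slot 0.81 [ 608.3 -172.    63.7] tool [205.4  -0.7  -2.6]
side turner 0.66 [474.  -81.8  56.9] tool [43.7  1.1  4.1]
side guard 0.63 [ 611.9 -168.4   -1.7] tool [206.3  -5.7  62.8]
 mask 758 [ 543.7 -149.7   69.9] [139.6  17.6  -8.9]
(581, 396, 3) (581, 403, 3)
17.43 [438.2 -56.2  60.5] yaw -34.52 xz [-0.  0.] F [-0.4 -0.  -2.6] w 0.257 g 107.9 [-0.63  0.48  0.77  2.27 -0.61  0.6  -1.58]
```

View pics/g4.png

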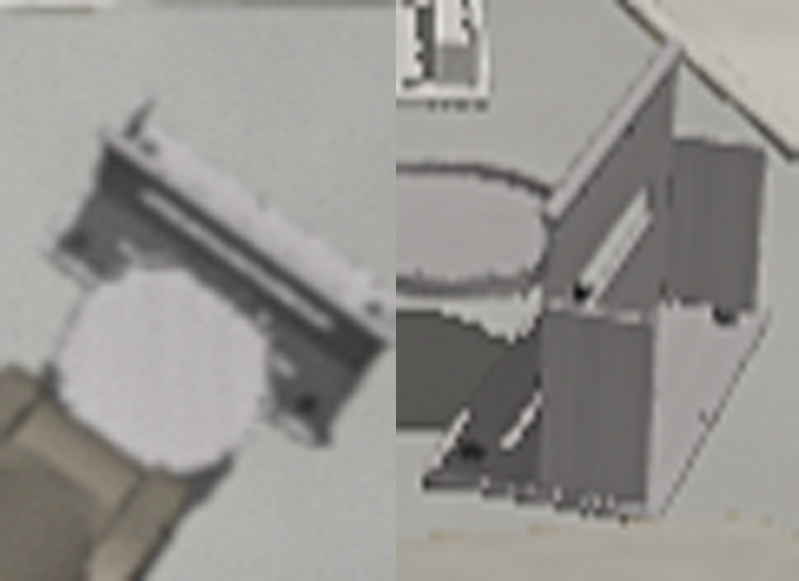

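```bash
cat > s.py <<'E'
from h import *
np.set_printoptions(suppress=True,precision=2)
d=np.load('i3.npz');A=d['A'];g=cv2.cvtColor(A.astype(np.float32),cv2.COLOR_RGB2GRAY)
# rectify top image on z=64 plane around guard: axes along guard frame (u=x_g, v=y_g)
def rect(z,p,step=.5,X=(-150,60),Y=(-110,110)):
    xs=np.arange(*X,step);ys=np.arange(*Y,step);gx,gy=np.meshgrid(xs,ys)
    P=place(np.c_[gx.ravel(),gy.ravel(),np.full(gx.size,z)],p);uv=proj('top',P).astype(np.float32).reshape(*gx.shape,2)
    return xs,ys,cv2.remap(g,uv[...,0],uv[...,1],cv2.INTER_CUBIC)
p=[609.5,-172.3,np.radians(-34.5)]
xs,ys,I=rect(64,p)
# slot: bright ridge: for each y find the max in x within +-10
S=I[:,(xs>-12)&(xs<12)];sx=xs[(xs>-12)&(xs<12)]
k=(np.abs(ys)<48);pk=sx[S[k].argmax(1)];c=np.polyfit(ys[k],pk,1);print("slot line slope deg",np.degrees(np.arctan(c[0])),"x at0",c[1])
prof=np.array([np.interp(np.polyval(c,y)+np.array([-1,0,1]),sx,S[i]).mean() for i,y in enumerate(ys)])
print("profile",[(y,round(v)) for y,v in zip(ys[::6],prof[::6])if abs(y)<75])
mid=(prof[np.abs(ys)<45].mean()+np.r_[prof[(ys>64)&(ys<75)],prof[(ys<-64)&(ys>-75)]].mean())/2
i=np.where((prof>mid)&(np.abs(ys)<70))[0];print("ends",ys[i[0]],ys[i[-1]],"centre",(ys[i[0]]+ys[i[-1]])/2,"mid",mid)
# plate at rim height z=70
xs,ys,I=rect(70,p)
for x in range(-110,-20,10):
    col=I[:,np.abs(xs-x)<2].mean(1);gr=np.gradient(cv2.GaussianBlur(col[:,None],(0,0),2)[:,0])
    print(x,[(y,round(v)) for y,v in zip(ys[::8],col[::8]) if 35<abs(y)<75] if x in(-70,) else "", "edges",ys[(ys<-20)][gr[ys<-20].argmax()],ys[ys>20][gr[ys>20].argmin()])
E
python3 s.py
```

```text
slot line slope deg 0.01884729521266195 x at0 11.41884816753927
profile [(np.float64(-74.0), 153), (np.float64(-71.0), 144), (np.float64(-68.0), 131), (np.float64(-65.0), 138), (np.float64(-62.0), 156), (np.float64(-59.0), 175), (np.float64(-56.0), 179), (np.float64(-53.0), 179), (np.float64(-50.0), 170), (np.float64(-47.0), 165), (np.float64(-44.0), 164), (np.float64(-41.0), 170), (np.float64(-38.0), 171), (np.float64(-35.0), 170), (np.float64(-32.0), 168), (np.float64(-29.0), 172), (np.float64(-26.0), 172), (np.float64(-23.0), 168), (np.float64(-20.0), 167), (np.float64(-17.0), 164), (np.float64(-14.0), 167), (np.float64(-11.0), 171), (np.float64(-8.0), 169), (np.float64(-5.0), 174), (np.float64(-2.0), 174), (np.float64(1.0), 172), (np.float64(4.0), 169), (np.float64(7.0), 165), (np.float64(10.0), 165), (np.float64(13.0), 165), (np.float64(16.0), 171), (np.float64(19.0), 170), (np.float64(22.0), 172), (np.float64(25.0), 173), (np.float64(28.0), 175), (np.float64(31.0), 172), (np.float64(34.0), 167), (np.float64(37.0), 163), (np.float64(40.0), 163), (np.float64(43.0), 166), (np.floa
[... 300 characters left out ...]
es -38.0 36.5
-100  edges -44.5 44.5
-90  edges -48.0 46.5
-80  edges -50.0 49.0
-70 [(np.float64(-74.0), 173), (np.float64(-70.0), 173), (np.float64(-66.0), 175), (np.float64(-62.0), 173), (np.float64(-58.0), 174), (np.float64(-54.0), 173), (np.float64(-50.0), 177), (np.float64(-46.0), 185), (np.float64(-42.0), 184), (np.float64(-38.0), 180), (np.float64(38.0), 184), (np.float64(42.0), 183), (np.float64(46.0), 185), (np.float64(50.0), 175), (np.float64(54.0), 162), (np.float64(58.0), 175), (np.float64(62.0), 180), (np.float64(66.0), 178), (np.float64(70.0), 179), (np.float64(74.0), 181)] edges -48.5 50.5
-60  edges -47.0 50.5
-50  edges -46.5 45.0
-40  edges -38.0 44.5
-30  edges -35.5 26.0
```

```bash
python3 - <<'E'
s=open('s.py').read()
s=s.replace("(xs>-12)&(xs<12)","(xs>-9)&(xs<5)")
s=s.split("for x in range(-110")[0]+'''
from scipy.ndimage import gaussian_filter,map_coordinates
J=gaussian_filter(I,2)
def polar(cx,cy):
    th=np.radians(np.arange(0,360,4));rr=np.arange(38,66,.5);out=[]
    for t in th:
        v=map_coordinates(J,[(cy+rr*np.sin(t)-ys[0])/.5,(cx+rr*np.cos(t)-xs[0])/.5],order=1)
        gq=np.gradient(v);j=gq.argmin()
        if gq[j]<-1: out.append([cx+rr[j]*np.cos(t),cy+rr[j]*np.sin(t)])
    return np.array(out)
c=np.array([-68,0,53.])
for _ in range(4):
    q=polar(c[0],c[1])
    r=least_squares(lambda p:np.hypot(q[:,0]-p[0],q[:,1]-p[1])-p[2],c,loss="soft_l1",f_scale=1);c=r.x
print("plate",c,len(q),np.abs(r.fun).mean())
a=np.degrees(np.arctan2(q[:,1]-c[1],q[:,0]-c[0]));print(np.c_[a,np.hypot(q[:,0]-c[0],q[:,1]-c[1])][::4].round().astype(int).tolist())
J=gaussian_filter(I,1)
'''
open('s2.py','w').write(s)
E
python3 s2.py
```

```text
slot line slope deg 0.557507125943052 x at0 -5.146596858638746
profile [(np.float64(-74.0), 61), (np.float64(-71.0), 62), (np.float64(-68.0), 62), (np.float64(-65.0), 63), (np.float64(-62.0), 63), (np.float64(-59.0), 66), (np.float64(-56.0), 84), (np.float64(-53.0), 109), (np.float64(-50.0), 131), (np.float64(-47.0), 136), (np.float64(-44.0), 129), (np.float64(-41.0), 132), (np.float64(-38.0), 131), (np.float64(-35.0), 132), (np.float64(-32.0), 139), (np.float64(-29.0), 151), (np.float64(-26.0), 148), (np.float64(-23.0), 144), (np.float64(-20.0), 139), (np.float64(-17.0), 135), (np.float64(-14.0), 135), (np.float64(-11.0), 133), (np.float64(-8.0), 132), (np.float64(-5.0), 132), (np.float64(-2.0), 139), (np.float64(1.0), 144), (np.float64(4.0), 144), (np.float64(7.0), 134), (np.float64(10.0), 131), (np.float64(13.0), 135), (np.float64(16.0), 136), (np.float64(19.0), 134), (np.float64(22.0), 134), (np.float64(25.0), 136), (np.float64(28.0), 144), (np.float64(31.0), 144), (np.float64(34.0), 132), (np.float64(37.0), 129), (np.float64(40.0), 140), (np.float64(43.0), 143), (np.float64(46.0), 138), (np.float64(49.0), 136), (np.float64(52.0), 135), (np.float64(55.0), 134), (np.float64(58.0), 120), (np.float64(61.0), 96), (np.float64(64.0), 75), (np.float64(67.0), 69), (np.float64(70.0), 68), (np.float64(73.0), 68)]
ends -54.0 60.0 centre 3.0 mid 101.23045322074151
plate [-72.8    0.15  50.28] 90 1.948357199388035
[[0, 47], [16, 48], [32, 50], [48, 51], [64, 50], [80, 52], [96, 50], [112, 50], [128, 52], [144, 53], [160, 48], [176, 45], [-168, 46], [-152, 49], [-136, 53], [-120, 53], [-104, 51], [-88, 50], [-72, 58], [-56, 50], [-40, 53], [-24, 49], [-8, 47]]
```

Run:
```python
from h import *
np.set_printoptions(suppress=True,precision=1,linewidth=150)
g=cv2.cvtColor(np.load('i3.npz')['B'].astype(np.float32),cv2.COLOR_RGB2GRAY)
p=[609.5+3*.5664,-172.3+3*.8241,np.radians(-34.8)]
th=np.radians(np.arange(0,360,.5));C=np.c_[np.cos(th),np.sin(th)]
def rows(z,r,u,c=(-72,-2.8)):
    uv=proj('side',place(np.c_[c[0]+r*C[:,0],c[1]+r*C[:,1],np.full(len(C),z)],p));k=np.abs(uv[:,0]-u)<.6
    return uv[k,1].min(),uv[k,1].max()
for u in(300,306,312,318):
    print(u,"top rim",rows(70,55,u),"underside",rows(60,55,u));print(g[212:244,u].astype(int))
print("slot pts",proj('side',place(np.array([[-2,-57,55],[2,-57,55],[-2,-57,73],[2,-57,73],[2,57,55],[2,57,73],[2,0,55],[-2,0,73],[2,-85,119],[2,85,119],[40,-86,119.]]),p)))
for u in(328,333,336): print(u,g[210:250,u].astype(int))
```

```text
300 top rim (np.float64(214.45856185324322), np.float64(232.10762603272445)) underside (np.float64(217.91472270111714), np.float64(235.79983010930223))
[165 166 168 168 147 107 140 166 164 164 164 163 162 162 161 160 161 160 160 161 165 141  90  92 127 171 153  78  85  88  88  88]
306 top rim (np.float64(214.390711249306), np.float64(232.40440674500027)) underside (np.float64(217.8515246602757), np.float64(236.0996082487336))
[166 167 168 169 144  94 133 165 163 162 161 161 161 159 159 161 160 160 160 160 161 156 130  99  95 145 155  85  83  86  87  86]
312 top rim (np.float64(214.95526758057576), np.float64(232.11974879630625)) underside (np.float64(218.4163735710771), np.float64(235.7892464888157))
[167 167 168 170 143  85 112 152 166 162 162 162 160 159 161 161 160 160 159 159 162 150 118 106 114 152 175 175 150  83  81  86]
318 top rim (np.float64(216.34664211799605), np.float64(231.02661211902662)) underside (np.float64(219.8742239173266), np.float64(234.6576445740004))
[166 166 166 168 171 157 109  83 134 168 163 162 160 159 160 160 159 160 158 160 155 131 111 109 146 176 173 171 171 163 123  68]
slot pts [[325.2 241.8]
 [326.8 242.1]
 [325.5 235.1]
 [327.1 235.4]
 [338.9 223.7]
 [339.3 217.4]
 [333.1 232.6]
 [331.9 225.8]
 [324.5 222.4]
 [342.9 197.3]
 [340.4 225.1]]
328 [163 164 164 164 155 150 165 168 160 132  84  84 110 111 110 109 107 107 106 104 103 102 116 150 161 108  27  88 139 134  94  98  99  99  99  99  99
 100 100 100]
333 [170 165 145 112  95 107 110 109 108 108 108 107 106 103 103 126 162 177 174 160 151 169 154 105 101 105 106 107 112 126 120  97 100 102 102 102 102
 101 102 103]
336 [ 97 109 110 109 107 106 107 107 108 106 106 127 161 175 172 162 162 167 127  92 103 106 108 108 108 108 108 107 104 140 146  94  98  99  99 100 100
 100 100 101]
```

carry_out --translation '[[0,-0.03,0],[0,-0.07,-0.02],[0,-0.1,-0.04],[0,-0.1,-0.04],[0,-0.1,-0.04]]' --rotation '[[0,0,0],[0,0,0.03],[0,0,0.05],[0,0,0.05],[0,0,0.05]]' --claw '[-1,-1,-1,-1,-1]'

```text
time: 17.85
position: [439.8, -54.0, 61.5]
orientation: [[0.821, -0.571, 0.0], [-0.571, -0.821, -0.0], [0.0, -0.0, -1.0]]
contact_force: [-0.7, 0.3, -3.4]
width: 0.263
grasp_force: 107.9
```

```bash
python3 - <<'E'
from h import *
st();P=[];M=[]
A=[]
for _ in range(4):
    A.append(cams.get_image('top'));r=nets.silhouettes('plate','top')[0]['mask']
    v,u=np.nonzero(r);w=unproj('top',np.c_[u,v],70)[:,:2]-[609.5,-172.3];lat=w@[.5664,.8241];al=w@[.8241,-.5664]
    k=np.abs(al-np.median(al))<25
    P.append([np.median(al),(lat.min()+lat.max())/2,lat.mean(),lat.max()-lat.min()])
np.savez('i3.npz',A=np.mean(A,0))
print(np.round(P,1))
E
python3 s2.py | grep -v prof
```

```text
17.85 [439.8 -54.   61.5] yaw -34.8 xz [ 0.01 -0.  ] F [-0.7  0.3 -3.4] w 0.263 g 107.9 [-0.64  0.48  0.77  2.27 -0.6   0.6  -1.59]
[[-70.8   2.3   3.  107.4]
 [-71.2   3.    2.8 108.9]
 [-70.5   2.2   2.5 108.9]
 [-69.7   1.9   2.1 106.7]]
slot line slope deg 0.5778325804183392 x at0 -5.201570680628276
ends -54.0 60.5 centre 3.25 mid 101.34297055639155
plate [-72.45   2.24  50.25] 90 2.3494088823835684
[[0, 47], [16, 49], [32, 53], [48, 49], [64, 51], [80, 51], [96, 50], [112, 50], [128, 53], [144, 52], [160, 48], [176, 45], [-168, 47], [-152, 49], [-136, 51], [-120, 54], [-104, 51], [-88, 49], [-72, 59], [-56, 54], [-40, 59], [-24, 50], [-8, 47]]
```

carry_out --translation '[[0.05,-0.03,0],[0.15,-0.035,0],[0.3,-0.035,0],[0.45,-0.035,0],[0.6,-0.035,0],[0.75,-0.035,0],[0.9,-0.035,0],[1.05,-0.035,0],[1.15,-0.035,0],[1.2,-0.035,0]]' --rotation '[[0,0,0],[0,0,0],[0,0,0],[0,0,0],[0,0,0],[0,0,0],[0,0,0],[0,0,0],[0,0,0],[0,0,0]]' --claw '[-1,-1,-1,-1,-1,-1,-1,-1,-1,-1]'

```text
time: 19.08
position: [465.2, -70.8, 61.5]
orientation: [[0.821, -0.571, 0.0], [-0.571, -0.821, -0.0], [0.0, 0.0, -1.0]]
contact_force: [-0.3, 0.7, -2.8]
width: 0.253
grasp_force: 107.9
```

```bash
cat > n.py <<'E'
from h import *
st();P=[];print(robot.get_obs()["wrist_torque"])
for _ in range(3):
    A=cams.get_image('top');r=nets.silhouettes('plate','top')[0]['mask']
    v,u=np.nonzero(r);w=unproj('top',np.c_[u,v],70)[:,:2]-[609.5,-172.3];lat=w@[.5664,.8241];al=w@[.8241,-.5664]
    P.append([al.min(),(lat.min()+lat.max())/2,lat.mean(),lat.max()-lat.min()])
print(np.round(P,1))
B=cams.get_image('side')
for c in('top','side'): print([(n,nets.pinpoint(n,c)[:1]) for n in('plate','turner')])
f=lambda i:cv2.resize(i,None,fx=6.6,fy=6.6,interpolation=cv2.INTER_CUBIC)
import sys
cv2.imwrite(f'pics/{sys.argv[1]}.png',np.hstack([f(A[138:226,303:363,::-1]),f(B[192:280,300:361,::-1])]))
E
python3 n.py g5
```

```text
19.08 [465.2 -70.8  61.5] yaw -34.83 xz [0.02 0.  ] F [-0.3  0.7 -2.8] w 0.253 g 107.9 [-0.58  0.52  0.76  2.21 -0.61  0.64 -1.56]
[ 0.14197147  0.15596502 -0.06468617]Traceback (most recent call last):
  File "n.py", line 4, in <module>
    A=cams.get_image('top');r=nets.silhouettes('plate','top')[0]['mask']
                              ~~~~~~~~~~~~~~~~~~~~~~~~~~~~~~~^^^
IndexError: list index out of range
```

```bash
sed -i "s/r=nets.silhouettes('plate','top')\[0\]\['mask'\]/r=(nets.silhouettes('plate','top') or [{'mask':np.eye(420,560)}])[0]['mask']/" n.py; python3 n.py g5
```

```text
19.38 [464.6 -70.3  61.5] yaw -34.82 xz [-0.02 -0.  ] F [ 0.4  0.2 -2.6] w 0.253 g 107.9 [-0.58  0.52  0.76  2.21 -0.61  0.64 -1.56]
[0.11809519 0.10823013 0.0106875 ]
[[-82.1   4.3   4.2 107.7]
 [-79.3   3.3   3.6 105.7]
 [-82.1   3.6   3.6 107.7]]
[('plate', [{'point': [579.1, -147.5, 60.9], 'p': 0.83}]), ('turner', [])]
[('plate', [{'point': [577.0, -151.3, 57.4], 'p': 0.72}]), ('turner', [{'point': [500.2, -99.2, 57.3], 'p': 0.63}])]
```

View pics/g5.png

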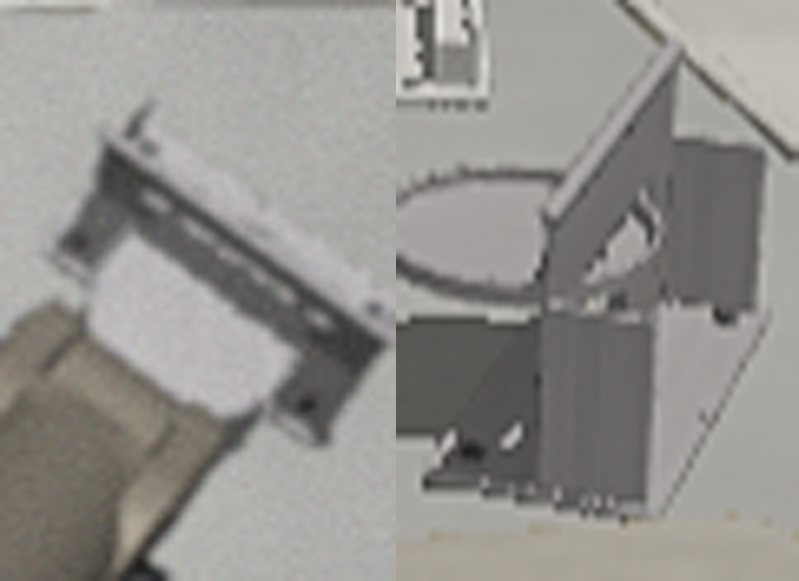

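carry_out --translation '[[0.05,0.01,0],[0.2,0.015,0],[0.35,0.015,0],[0.5,0.015,0],[0.65,0.015,0],[0.8,0.015,0],[0.95,0.015,0],[1.1,0.015,0],[1.2,0.015,0],[1.25,0.015,0]]' --rotation '[[0,0,0],[0,0,0],[0,0,0],[0,0,0],[0,0,0],[0,0,0],[0,0,0],[0,0,0],[0,0,0],[0,0,0]]' --claw '[-1,-1,-1,-1,-1,-1,-1,-1,-1,-1]'

```text
time: 20.77
position: [490.7, -89.0, 61.5]
orientation: [[0.821, -0.571, 0.0], [-0.571, -0.821, -0.0], [0.0, 0.0, -1.0]]
contact_force: [0.3, 0.0, -2.8]
width: 0.254
grasp_force: 107.9
```

```bash
python3 n.py g6
```

```text
20.77 [490.7 -89.   61.5] yaw -34.83 xz [0.02 0.  ] F [ 0.3  0.  -2.8] w 0.254 g 107.9 [-0.53  0.55  0.75  2.14 -0.61  0.67 -1.53]
[ 0.12234074  0.16522568 -0.01970209]
[[-44.2   3.1   1.4 106.7]
 [-41.5   3.3   2.1 104. ]
 [-44.2   2.9   2.6 104.7]]
[('plate', [{'point': [601.3, -165.2, 62.3], 'p': 0.55}]), ('turner', [])]
[('plate', [{'point': [603.7, -172.3, 55.2], 'p': 0.81}]), ('turner', [{'point': [523.6, -115.3, 54.7], 'p': 0.78}])]
```

carry_out --translation '[[0.05,0,0],[0.2,0,0],[0.35,0,0],[0.5,0,0],[0.65,0,0],[0.8,0,0],[0.95,0,0],[1.1,0,0],[1.2,0,0],[1.25,0,0]]' --rotation '[[0,0,0],[0,0,0],[0,0,0],[0,0,0],[0,0,0],[0,0,0],[0,0,0],[0,0,0],[0,0,0],[0,0,0]]' --claw '[-1,-1,-1,-1,-1,-1,-1,-1,-1,-1]'

```text
time: 22.15
position: [516.3, -106.8, 61.5]
orientation: [[0.821, -0.571, 0.0], [-0.571, -0.821, -0.0], [0.0, 0.0, -1.0]]
contact_force: [0.4, 0.2, -3.2]
width: 0.256
grasp_force: 107.9
```

```bash
python3 n.py g7
```

```text
22.15 [ 516.3 -106.8   61.5] yaw -34.83 xz [0.02 0.  ] F [ 0.4  0.2 -3.2] w 0.256 g 107.9 [-0.48  0.59  0.74  2.08 -0.62  0.7  -1.51]
[0.09212269 0.13992697 0.00286358]
[[   9.9    3.5    2.7  108.9]
 [   7.6    2.9    2.   107.7]
 [-482.3  339.   300.7 1948.3]]
[('plate', [{'point': [631.4, -183.1, 61.8], 'p': 0.66}]), ('turner', [])]
[('plate', [{'point': [626.7, -186.7, 57.5], 'p': 0.92}]), ('turner', [{'point': [550.8, -132.7, 55.4], 'p': 0.69}])]
```

carry_out --translation '[[0.05,0,0],[0.2,0,0],[0.4,0,0],[0.6,0,0],[0.8,0,0],[1.0,0,0],[1.2,0,0],[1.4,0,0],[1.6,0,0],[1.72,0,0]]' --rotation '[[0,0,0],[0,0,0],[0,0,0],[0,0,0],[0,0,0],[0,0,0],[0,0,0],[0,0,0],[0,0,0],[0,0,0]]' --claw '[-1,-1,-1,-1,-1,-1,-1,-1,-1,-1]'

```text
time: 23.53
position: [551.9, -131.6, 61.6]
orientation: [[0.821, -0.571, 0.0], [-0.571, -0.821, -0.0], [0.001, 0.0, -1.0]]
contact_force: [-0.2, 0.3, -2.8]
width: 0.259
grasp_force: 107.9
```

carry_out --translation '[[0.04,0,0],[0.06,0,0],[0.06,0,0],[0.06,0,0]]' --rotation '[[0,0,0],[0,0,0],[0,0,0],[0,0,0]]' --claw '[-1,-1,-1,-1]'

```text
time: 23.87
position: [552.1, -131.7, 61.4]
orientation: [[0.821, -0.571, -0.0], [-0.571, -0.821, 0.0], [-0.0, 0.0, -1.0]]
contact_force: [0.4, -0.2, -2.7]
width: 0.255
grasp_force: 107.9
```

```bash
python3 n.py g8
```

```text
23.87 [ 552.1 -131.7   61.4] yaw -34.82 xz [-0.03  0.  ] F [ 0.4 -0.2 -2.7] w 0.255 g 107.9 [-0.41  0.64  0.73  1.98 -0.62  0.75 -1.49]
[ 0.06720946  0.12231914 -0.00344832]
[[ 49.1   2.    1.4 108. ]
 [ 48.3   2.9   1.8 104.6]
 [ 49.1   2.3   1.3 103.4]]
[('plate', [{'point': [667.8, -209.3, 61.4], 'p': 0.63}]), ('turner', [])]
[('plate', [{'point': [661.7, -212.0, 58.2], 'p': 0.62}]), ('turner', [{'point': [587.0, -159.2, 55.3], 'p': 0.66}])]
```

View pics/g8.png

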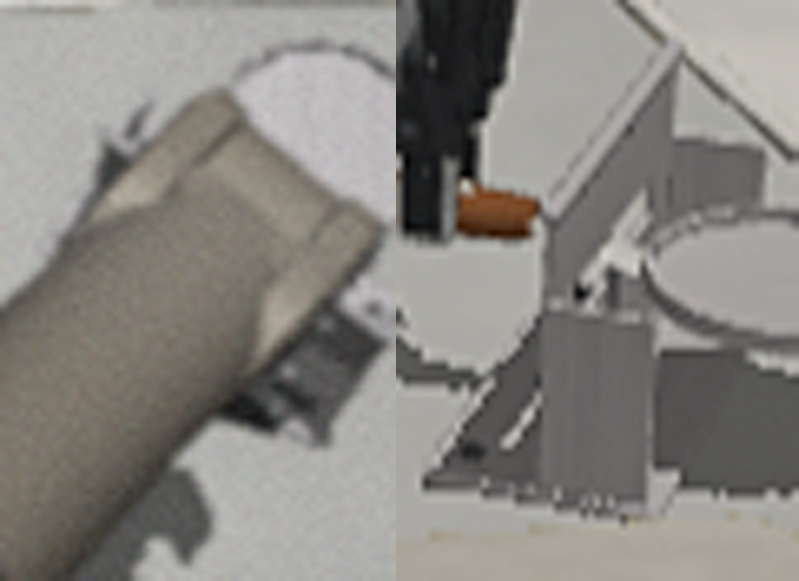

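```bash
python3 -c "
from h import *
st();print(robot.close_job())"
```

```text
24.42 [ 552.4 -131.9   61.5] yaw -34.82 xz [-0. -0.] F [ 0.3  0.2 -3.2] w 0.253 g 107.9 [-0.41  0.64  0.73  1.98 -0.62  0.75 -1.49]
the job is handed in; nothing more can be done
None
```

I handed the job in at about 24 s: the gripper still holds the turner, with the plate at rest on its blade, level as far as the pictures show and about 10 mm fully past the guard's sheet. No wrist-force change suggested contact with the guard, and I did not touch the bystanders.

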